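# Push the small square boss home on a cupboard door

### The job

Five wooden bosses stand proud on their dowels in the cupboard door lying on the bench. With the fingertips, gently push the small square one down until it is fully home against the door, without pulling it up, then take the hand away. Do not touch the other four bosses, and do not disturb the glue bottle, the offcut or the mallet.

Things in the scene. Friction and masses are not known exactly. Their poses are not given: they have to be found in the camera images.
- small_square (a joint): Small square boss, to push home: gap in m between the door's face and the underside of its cap. 0 = fully home (cap on the face, a hard stop); 0.012 to 0.019 at the start; drawn up it would reach 0.04. Its 10 mm dowel slides straight up and down with a steady friction of about 3 N (a little more if fast), no spring, and stays where left. Over 45 N is rough.
- small_square_top (a point): Centre of the top face of the small square boss: a light-wood cap 32 x 32 mm, 12 mm thick, its upper 3 mm stepped in to 23 x 23 mm. This point is 12 mm above the cap's underside; z up, x and y along the cap's sides. Fully home it lies 40 mm above the bench.
- door_panel: Cupboard door, fixed, face up on the bench: 240 (x) x 340 (y) x 28 mm; a darker border 28 mm wide rises 4 mm more. Four steel bench dogs (22 mm round, 24 high) just outside its long edges. Origin: centre of the underside, on the bench. Five light-wood bosses stand at its centre and at x +-60, y +-90 mm, in any order.
- large_square: The large square boss, to be left alone: square cap 56 x 56 mm, 12 mm thick, on a 10 mm dowel loose in the door (slides up and down with about 3 N). Origin: centre of the underside of the cap, which stands 12 to 19 mm off the door's face.
- small_round: The small round boss, to be left alone: round cap 32 mm across, 12 mm thick, on a 10 mm dowel loose in the door (slides up and down with about 3 N). Origin: centre of the underside of the cap, which stands 12 to 19 mm off the door's face.
- large_round: The large round boss, to be left alone: round cap 56 mm across, 12 mm thick, on a 10 mm dowel loose in the door (slides up and down with about 3 N). Origin: centre of the underside of the cap, which stands 12 to 19 mm off the door's face.
- bar_boss: The long narrow boss, to be left alone: oblong cap 20 mm (x) by 64 mm (y), 12 mm thick, on a 10 mm dowel loose in the door (slides up and down with about 3 N). Origin: centre of the underside of the cap, which stands 12 to 19 mm off the door's face.
- glue_center (a point): Centre (half-way up) of a loose white glue bottle, 60 mm across, 130 mm high, standing left of the door.
- offcut_center (a point): Centre of a loose wooden offcut, 90 x 60 mm, 40 mm high, lying right of the door.
- mallet_head (a point): Centre of the head (70 x 110 x 60 mm, long side y) of a loose wooden mallet lying near left of the door; its handle, 26 mm thick, leaves along +y of the head and ends 220 mm from the centre.
Things that resemble listed ones, but are neither listed nor needed, are in the scene too. What is shaped like the part that bears small_square but blue is not meant.

How it is judged (in metres and radians):
On the way:
1. The fingertips press on the small square boss (contact force between the fingers and small_square above 0.5 N), for 0.1 s.
At the end, for the whole second after the job is handed in: The small square boss is home (its gap to the door's face under 2.5 mm), the other four bosses are within 2 mm of where they started, and bottle, offcut and mallet within 10 mm (value of joint small_square below 0.0025 m and distance of each of large_square, small_round, large_round, bar_boss from where it was at the start of the episode below 0.002 m and distance of each of glue_center, offcut_center, mallet_head from where it was at the start of the episode below 0.01 m); the robot touches nothing.
It fails at once if The small square boss is drawn up out of its hole instead of pushed (value of joint small_square above 0.024 m).
It fails at once if The small square boss is pressed roughly (over 45 N) (contact force between any of the arm, the fingers and small_square above 45 N).
It fails at once if One of the other four bosses is touched by the robot (over 1 N) (contact force between any of the arm, the fingers and large_square above 1 N or contact force between any of the arm, the fingers and small_round above 1 N or contact force between any of the arm, the fingers and large_round above 1 N or contact force between any of the arm, the fingers and bar_boss above 1 N).
It fails at once if One of the other four bosses is moved (over 2 mm) (distance of any of large_square, small_round, large_round, bar_boss from where it was at the start of the episode above 0.002 m).
It fails at once if The bottle, offcut or mallet is moved (over 10 mm) (distance of any of glue_center, offcut_center, mallet_head from where it was at the start of the episode above 0.01 m).
It also fails if it takes over 27 s, if anything falls off the work surface, if the arm or the gripper's body presses on something with over 40 N, if the wrist force passes 120 N, or if a joint passes its speed limit or range.

### The arm

A 6-joint arm with a two-finger parallel gripper is mounted at the origin on the work surface. World frame = base frame: x ahead of the robot, y to its left, z up, the work surface at z = 0. Lengths are in mm, angles in degrees, forces in N, time in s.
With the tool pointing down it reaches from about 350 to 850 mm from the base axis. Payload 8.1 kg.
Tool frame: the origin (TCP) lies midway between the tips of the shut fingers; the grasp point (between the pads) lies 19 mm behind it (hold_point_z is the distance from the TCP to the grasp point, in mm); z points along the fingers, y is the direction in which the jaws open and shut (so a half turn about z gives the same grasp; the last joint's range is limited). The gripper opens to 85 mm and grips with 20 to 120 N. Pads are 22 mm wide; open, the fingers measure 114 mm over their backs; the gripper's body (76 mm by 85 mm) begins 54 mm behind the grasp point. The pads swing forward as they close: fully open they stand 13 mm farther back than shut.
Start: joints at [66.899, 7.471, 85.268, -0, 87.261, -4.893], TCP at [187.465, 569.967, 231.292] pointing down, gripper open.
Joint ranges: [-169.43, 169.43], [-51.17, 129.36], [1.28, 143.12], [-76.62, 256.62], [0, 156.53], [-152.29, 152.29]. Speed limits (degrees/s): [136.94, 136.94, 159.86, 180, 180, 180].

### API

Orientations are given as [roll, pitch, yaw] about the fixed x, y, z axes, in that order (R = Rz(yaw) Ry(pitch) Rx(roll)).
In Python, from bench import sense, snapshot, camera_params, hand_in, hold_point_z gives the robot as it stands.
- The arm moves only by the tool servo_tool, never from a script. Its argument "motion" is a list of rows, each a list of 7 numbers: the finger opening in mm, from 0 to 85.4, then the shift along the tool's x, y, z in mm, then the turn, a rotation vector about the tool's x, y, z in rad. A call has 1 to 10 rows; each row shifts and turns the pose as measured when the row begins, along the tool's axes as they then stand; what a row does not reach is not made up. A row lasts 1/10 s, in which the tool goes at most 50 mm and 8.59 degrees, less where a joint would pass 70% of its speed; a pose out of reach is approached as far as the arm can. A call with a gripper value outside its range is refused whole. The fingers move at their own pace and stop on an object; "force" is the grip in N (left out, the last holds). Time passes only in rows, so rows that do not move let the fingers close. It gives the time, the measured TCP pose, the force and the opening at its end, in the units of the state.
- sense(): the state, without advancing time (a new reading comes with each control period).
- snapshot(name): name is "scene" or "top" or "wrist"; returns the picture (420x560x3 uint8, blue, green, red); there is no depth.
- camera_params(name): a dict with "fx", "fy", "cx", "cy" (pixels), "R" (3x3) and "t" (3): a world point X has camera coordinates R X + t; the wrist camera has in their place "tool_from_camera" (4x4, takes a point from camera to tool coordinates, whose origin is the TCP and whose axes are the flange's). Camera axes: x right, y down, z forward; pixel columns grow to the right and rows downward; lengths in mm; the calibration is good to about 2 mm. A picture is of the moment at which its call begins: read the wrist's pose just before it. camera_params takes no time and is no camera call.
- hand_in(): hands the job in, once; it reports no verdict.
The state is a dict: "time": time; "joint_pos": joint angles; "qd": joint speeds; "joint_efforts": joint torques, N m; "tool_pos": TCP position; "tcp_rot": TCP orientation; "ft_force": force on the tool from outside, world axes, zero at the start; "wrist_torque": the same for the moment, N m; "finger_gap": finger opening in mm.
Only numpy, scipy, OpenCV 4.12 (cv2) and the standard library are available. Lean on these libraries where they do the work, as an engineer would, in place of code of your own. Each camera call takes 0.05 s, during which the arm holds its last target. There are 200 camera calls.

## Working session

There is one attempt and no reset: what is moved stays moved. The work goes in short steps, Python scripts to look and compute and a tool call to move; the robot and the scene stay as the last step left them, time stands still between calls to the robot, and variables do not carry over. Pictures are saved under pics/ and viewed, about 8 in all and at most 12, crops included, and the job is handed in when it is done.

Besides the shell and the picture viewer there is one more tool, called after "Emit:" as name([rows], argument=value, ...), one row to a line, values as JSON. servo_tool: Moves the arm, as the interface text tells. Its arguments: {"type":"object","properties":{"motion":{"type":"array"},"force":{"type":"number"}},"required":["motion"]}

```bash
mkdir -p pics
python3 - <<'E'
from bench import *
import cv2
print(sense())
for n in("top","scene"):
    cv2.imwrite(f"pics/{n}0.png",snapshot(n)); print(n,camera_params(n))
print(hold_point_z, camera_params("wrist"))
E
```

```text
{'time': 0.0, 'joint_pos': array([ 6.68983534e+01,  7.51347968e+00,  8.53313932e+01,  8.24400951e-04,
        8.72618277e+01, -4.89428532e+00]), 'qd': array([-0.00396853, -0.0836683 , -0.09398301, -0.06074983,  0.00158553,
       -0.019618  ]), 'joint_efforts': array([ 2.15702428e-03, -5.69371819e+01, -5.00572193e+01,  3.23743125e-04,
        1.38233797e-02,  4.63595200e-05]), 'tool_pos': array([187.23790441, 569.44275458, 230.24115545]), 'tcp_rot': array([-1.79893759e+02, -9.92380658e-03,  1.61792589e+02]), 'ft_force': array([-0.39085019, -0.64496407,  0.40607013]), 'wrist_torque': array([ 0.02669709, -0.00791343,  0.0269857 ]), 'finger_gap': 85.28546682560263}
top {'fx': 443.7223486953238, 'fy': 443.7223486953238, 'cx': 270.64227170545666, 'cy': 210.20588252099313, 'R': array([[ 0.00699415, -0.99996992, -0.0033517 ],
       [-0.98985861, -0.00644777, -0.14190967],
       [ 0.14188379,  0.00431025, -0.98987394]]), 't': array([ -32.28430121,  498.68060551, 1350.90717258])}
scene {'fx': 450.8694123653221, 'fy': 450.8694123653221, 'cx': 280.83493589626556, 'cy': 208.80526995983098, 'R': array([[ 0.70560018,  0.70860624, -0.00236489],
       [ 0.58734392, -0.58671284, -0.55749006],
       [-0.39642845,  0.39197608, -0.83018024]]), 't': array([-324.43544605, -236.44294811, 1383.55992094])}
18.700000000000003 {'fx': 316.78677787744346, 'fy': 316.78677787744346, 'cx': 283.66470544319577, 'cy': 210.27817466637043, 'tool_from_camera': array([[ 6.16776061e-04, -9.49691974e-01, -3.13184887e-01,
         8.07029272e+01],
       [ 9.99999796e-01,  5.33183770e-04,  3.52557203e-04,
         7.47000921e-01],
       [-1.67835648e-04, -3.13185041e-01,  9.49692109e-01,
        -1.42849620e+02],
       [ 0.00000000e+00,  0.00000000e+00,  0.00000000e+00,
         1.00000000e+00]])}
```

View pics/top0.png

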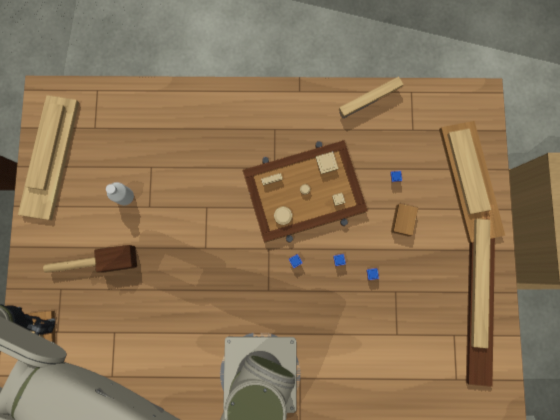

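View pics/scene0.png

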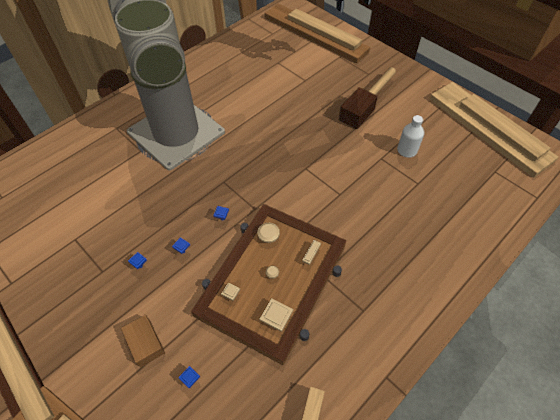

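The top view shows the small square boss near (338,200), in the door's corner nearest the offcut. The small round is at (305,189), the large square at (327,163), the large round at (283,215) and the bar at (272,180). The scene view shows the small square at about (231,291). The blue decoys lie off the door. I'll triangulate next.

```bash
cat > h.py <<'E'
import numpy as np, cv2
from bench import *
def ray(p,uv):
    d=np.array([(uv[0]-p["cx"])/p["fx"],(uv[1]-p["cy"])/p["fy"],1.]); R=np.array(p["R"])
    return -R.T@np.array(p["t"]), R.T@d
def onplane(p,uv,z):
    o,d=ray(p,uv); return o+d*(z-o[2])/d[2]
def tri(p1,u1,p2,u2):
    o1,d1=ray(p1,u1);o2,d2=ray(p2,u2)
    s=np.linalg.lstsq(np.c_[d1,-d2],o2-o1,rcond=None)[0]
    a,b=o1+s[0]*d1,o2+s[1]*d2
    return (a+b)/2,np.linalg.norm(a-b)
def blobs(im,box,vmin):
    x,y,w,h=box; m=np.zeros(im.shape[:2],np.uint8)
    m[y:y+h,x:x+w]=(im[y:y+h,x:x+w,1]>vmin)*255   # green level: light wood
    n,l,s,c=cv2.connectedComponentsWithStats(m)
    return [(c[i].round(1),int(s[i,4]),tuple(int(v) for v in s[i,:4])) for i in range(1,n) if s[i,4]>15]
E
python3 - <<'E'
from h import *
T,S=cv2.imread("pics/top0.png"),cv2.imread("pics/scene0.png")
print("px top boss/door",T[200,338],T[205,320]," scene",S[290,230],S[290,260])
for v in(130,150):
  print(v); print(*blobs(T,(250,145,110,92),v),sep="\n"); print(*blobs(S,(205,215,125,125),v),sep="\n")
c=np.hstack([cv2.resize(T[135:250,235:375],None,fx=2.85,fy=2.85,interpolation=2),cv2.resize(S[200:315,190:330],None,fx=2.85,fy=2.85,interpolation=2)])
cv2.imwrite("pics/crop.png",c)
E
```

```text
px top boss/door [138 178 196] [ 67 114 154]  scene [134 177 204] [ 58 101 138]
130
(array([326.7, 162.2]), 314, (316, 152, 22, 21))
(array([271. , 178.2]), 132, (261, 173, 21, 12))
(array([304.5, 188.4]), 70, (300, 184, 10, 9))
(array([338.2, 198.5]), 111, (332, 193, 13, 12))
(array([282.5, 214.9]), 253, (274, 206, 18, 19))
(array([253.3, 225.2]), 67, (250, 221, 9, 9))
(array([268.7, 232.3]), 299, (258, 223, 22, 19))
(array([311.6, 251.3]), 186, (303, 240, 18, 24))
(array([272.4, 271.2]), 108, (267, 266, 12, 11))
(array([230.5, 290.6]), 179, (221, 283, 19, 17))
(array([276.2, 313.9]), 601, (260, 298, 33, 33))
150
(array([326.6, 162.4]), 296, (316, 152, 22, 21))
(array([271.2, 178.3]), 107, (261, 174, 21, 11))
(array([304.4, 188.4]), 52, (300, 185, 9, 8))
(array([338.2, 198.6]), 93, (333, 193, 12, 12))
(array([282.3, 214.5]), 215, (274, 207, 18, 16))
(array([268.9, 232.1]), 268, (259, 224, 20, 17))
(array([311.5, 251.1]), 160, (303, 240, 17, 23))
(array([272.4, 271.1]), 91, (267, 266, 11, 11))
(array([230.5, 290.6]), 155, (221, 283, 18, 16))
(array([276.3, 313.7]), 560, (260, 299, 33, 31))
```

View pics/crop.png

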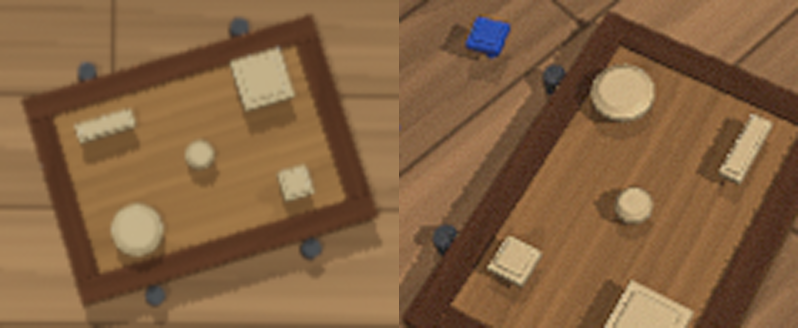

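The crop confirms it: in the top view the boss is at about (338,198.5), in the scene view at (230.5,290.6). Both have light caps with a dowel shadow. I'll triangulate all five and check them against the ±60/±90 layout.

Run:
```python
from h import *
pt,ps=camera_params("top"),camera_params("scene")
B={"lsq":((326.6,162.4),(276.3,313.7)),"bar":((271.1,178.3),(311.5,251.1)),"srd":((304.4,188.4),(272.4,271.1)),"ssq":((338.2,198.5),(230.5,290.6)),"lrd":((282.4,214.6),(268.9,232.1))}
P={}
for k,(a,b) in B.items():
    P[k],g=tri(pt,a,ps,b); print(k,P[k].round(1),"miss",round(g,1),"top@z52",onplane(pt,a,52)[:2].round(1),"scene@52",onplane(ps,b,52)[:2].round(1))
# ssq and lrd share an x side
for a,b in(("ssq","lrd"),("ssq","lsq"),("lsq","bar"),("bar","lrd"),("ssq","bar"),("ssq","srd")): print(a,b,np.linalg.norm((P[a]-P[b])[:2]).round(1))
v=(P["lrd"]-P["ssq"]+P["bar"]-P["lsq"])[:2]; print("door yaw of +y-ish:",np.degrees(np.arctan2(-v[0],v[1])))
```

```text
lsq [ 648.7 -202.7   54.4] miss 0.8 top@z52 [ 649.  -203.3] scene@52 [ 648.2 -201.7]
bar [596.5 -30.2  52.7] miss 1.3 top@z52 [597.1 -29.7] scene@52 [595.9 -30.5]
srd [ 566.2 -133.7   49. ] miss 0.2 top@z52 [ 565.7 -133.4] scene@52 [ 567.2 -134.8]
ssq [ 534.6 -237.7   52.4] miss 0.5 top@z52 [ 534.5 -238. ] scene@52 [ 534.6 -237.4]
lrd [483.4 -65.4  49.7] miss 0.0 top@z52 [483.1 -65.3] scene@52 [484.4 -66.3]
ssq lrd 179.8
ssq lsq 119.3
lsq bar 180.2
bar lrd 118.4
ssq bar 216.5
ssq srd 108.6
door yaw of +y-ish: 16.688529886478406
```

The layout matches: the spacings measure 180, 119 and 108.6 mm. The target is about (534.5, -238), top z about 52–59, door yaw about 16.7°. I'm moving over high, with the fingers shut.

Emit:
servo_tool([
  [0,-30,-34,0,0,0,0],
  [0,-30,-34,0,0,0,0],
  [0,-30,-34,0,0,0,0],
  [0,-30,-34,0,0,0,0],
  [0,-30,-34,0,0,0,0],
  [0,-30,-34,0,0,0,0],
  [0,-30,-34,0,0,0,0],
  [0,-30,-34,0,0,0,0],
  [0,-30,-34,0,0,0,0],
  [0,-30,-34,0,0,0,0],
], force=20)

```text
time: 1.1
tool_pos: [367.2, 140.5, 224.8]
tcp_rot: [-179.4, -0.2, 162.4]
ft_force: [1.0, 1.0, -0.1]
finger_gap: -0.1
```

Emit:
servo_tool([
  [0,-30,-34,0,0,0,0],
  [0,-30,-34,0,0,0,0],
  [0,-30,-34,0,0,0,0],
  [0,-30,-34,0,0,0,0],
  [0,-30,-34,0,0,0,0],
  [0,-30,-34,0,0,0,0],
  [0,-30,-34,0,0,0,0],
  [0,-30,-34,0,0,0,0],
  [0,-30,-34,0,0,0,0],
  [0,0,0,0,0,0,0],
])

```text
time: 2.1
tool_pos: [533.4, -255.1, 221.8]
tcp_rot: [-179.5, -0.4, 162.0]
ft_force: [-0.8, 1.4, -0.4]
finger_gap: 0.3
```

Emit:
servo_tool([
  [0,0,0,0,0,0,0.14],
  [0,0,0,0,0,0,0.14],
  [0,0,0,0,0,0,0.14],
  [0,0,0,0,0,0,0.14],
  [0,0,0,0,0,0,0.14],
  [0,0,0,0,0,0,0.14],
  [0,0,0,0,0,0,0.14],
  [0,0,0,0,0,0,0],
])

```text
time: 2.9
tool_pos: [530.3, -252.2, 216.4]
tcp_rot: [-179.0, -0.3, 103.6]
ft_force: [-0.5, -0.3, -0.7]
finger_gap: 0.1
```

Emit:
servo_tool([
  [0,6,3,20,-0.017,0,-0.05],
  [0,6,4,20,0,0,0],
  [0,0,0,20,0,0,0],
  [0,0,0,20,0,0,0],
  [0,0,0,20,0,0,0],
  [0,0,0,0,0,0,0],
])

```text
time: 3.5
tool_pos: [533.0, -235.2, 113.5]
tcp_rot: [179.9, -0.3, 108.3]
ft_force: [-0.8, 0.1, -0.2]
finger_gap: -0.1
```

Run:
```python
from h import *
from scipy.spatial.transform import Rotation as Ro
s=sense(); im=snapshot("wrist"); print(s["tool_pos"],s["tcp_rot"])
w=camera_params("wrist"); C=np.array(w["tool_from_camera"])
R=Ro.from_euler("xyz",s["tcp_rot"],degrees=True).as_matrix()
cR=R@C[:3,:3]; co=R@C[:3,3]+s["tool_pos"]
w["R"]=cR.T; w["t"]=-cR.T@co
np.savez("w.npz",R=w["R"],t=w["t"],K=[w["fx"],w["fy"],w["cx"],w["cy"]])
for z in(52,59):
    q=w["R"]@np.array([534.5,-238,z])+w["t"]; print("expected px",w["fx"]*q[0]/q[2]+w["cx"],w["fy"]*q[1]/q[2]+w["cy"])
cv2.imwrite("pics/w1.png",im)
```

```text
[ 533.04579492 -235.20133704  113.53858311] [179.93044029  -0.32465537 108.26039086]
expected px 283.851676344916 233.86494286654087
expected px 283.8710634335412 237.78838230824582
```

View pics/w1.png

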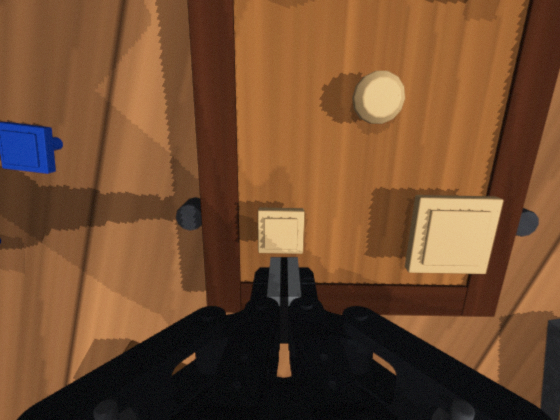

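The wrist view shows the small square cap centred at about (282,232), within about 1.5 mm of the expected (284,234). The other bosses are well clear. I'm nudging by (-1.9,-0.6) in tool x,y and descending.

Emit:
servo_tool([
  [0,-1.5,-0.5,10,0,0,0.02],
  [0,0,0,10,0,0,0],
  [0,0,0,10,0,0,0],
  [0,0,0,10,0,0,0],
  [0,0,0,4,0,0,0],
  [0,0,0,0,0,0,0],
])

```text
time: 4.15
tool_pos: [536.1, -238.2, 71.6]
tcp_rot: [179.6, -0.0, 107.2]
ft_force: [0.7, 0.7, 0.2]
finger_gap: 0.2
```

Emit:
servo_tool([
  [0,1.5,-2,2,0,0,0],
  [0,0,0,2,0,0,0],
  [0,0,0,2,0,0,0],
  [0,0,0,2,0,0,0],
])

```text
time: 4.55
tool_pos: [534.3, -237.7, 64.2]
tcp_rot: [179.6, 0.1, 107.2]
ft_force: [0.0, 0.5, -0.2]
finger_gap: 0.4
```

Emit:
servo_tool([
  [0,0,0,2,0,0,0],
  [0,0,0,2,0,0,0],
  [0,0,0,2,0,0,0],
  [0,0,0,2,0,0,0],
])

```text
time: 4.95
tool_pos: [534.7, -237.9, 55.9]
tcp_rot: [179.5, 0.1, 107.2]
ft_force: [0.1, 0.1, 0.2]
finger_gap: -0.2
```

Emit:
servo_tool([
  [0,0,0,2,0,0,0],
  [0,0,0,2,0,0,0],
])

```text
time: 5.15
tool_pos: [534.8, -237.9, 51.8]
tcp_rot: [179.5, 0.1, 107.2]
ft_force: [-1.6, 1.3, 3.3]
finger_gap: -0.2
```

Emit:
servo_tool([
  [0,0,0,2,0,0,0],
  [0,0,0,2,0,0,0],
])

```text
time: 5.35
tool_pos: [534.8, -237.9, 47.8]
tcp_rot: [179.5, 0.1, 107.2]
ft_force: [-1.5, 0.4, 3.1]
finger_gap: 0.1
```

Contact, sliding at about 3 N. Continuing slowly.

Emit:
servo_tool([
  [0,0,0,2,0,0,0],
  [0,0,0,2,0,0,0],
])

```text
time: 5.55
tool_pos: [534.8, -237.9, 43.6]
tcp_rot: [179.5, 0.1, 107.3]
ft_force: [-0.6, 1.1, 3.1]
finger_gap: 0.3
```

Emit:
servo_tool([
  [0,0,0,1,0,0,0],
  [0,0,0,1,0,0,0],
])

```text
time: 5.75
tool_pos: [534.8, -237.9, 41.3]
tcp_rot: [179.5, 0.1, 107.3]
ft_force: [-1.7, 1.6, 3.4]
finger_gap: 0.2
```

Emit:
servo_tool([
  [0,0,0,1,0,0,0],
])

```text
time: 5.85
tool_pos: [534.8, -237.9, 40.2]
tcp_rot: [179.6, 0.1, 107.3]
ft_force: [-1.1, 0.3, 2.9]
finger_gap: 0.1
```

Emit:
servo_tool([
  [0,0,0,0.7,0,0,0],
])

```text
time: 5.95
tool_pos: [534.8, -237.9, 40.0]
tcp_rot: [179.6, 0.1, 107.3]
ft_force: [-5.6, 2.4, 12.1]
finger_gap: -0.2
```

Emit:
servo_tool([
  [0,0,0,0.5,0,0,0],
])

```text
time: 6.05
tool_pos: [534.9, -237.9, 40.0]
tcp_rot: [179.6, 0.1, 107.3]
ft_force: [-3.6, 2.6, 7.9]
finger_gap: -0.1
```

The force jumped at z = 40.0, so this is the hard stop and the boss is home. I'm lifting straight up.

Emit:
servo_tool([
  [0,0,0,-3,0,0,0],
  [0,0,0,-10,0,0,0],
  [0,0,0,-20,0,0,0],
  [0,0,0,-20,0,0,0],
  [0,0,0,-20,0,0,0],
  [0,0,0,-20,0,0,0],
  [0,0,0,-20,0,0,0],
  [0,0,0,0,0,0,0],
  [0,0,0,0,0,0,0],
])

```text
time: 6.95
tool_pos: [534.3, -238.1, 159.8]
tcp_rot: [179.5, 0.2, 107.2]
ft_force: [-0.3, -0.2, 0.0]
finger_gap: 0.4
```

Run:
```python
from h import *
s=sense(); print(s["time"],s["tool_pos"],s["ft_force"])
im=snapshot("wrist"); S=snapshot("scene"); cv2.imwrite("pics/s2.png",S)
print(*blobs(S,(205,215,125,125),150),sep="\n")
cv2.imwrite("pics/end.png",np.hstack([cv2.resize(im,(400,300)),cv2.resize(S[200:342,180:340],(400,300),interpolation=2)]))
p=camera_params("scene");R,t=p["R"],p["t"]
for z in(40,52):
    q=R@np.array([534.6,-237.7,z])+t; print("pred",z,p["fx"]*q[0]/q[2]+p["cx"],p["fy"]*q[1]/q[2]+p["cy"])
```

```text
6.95 [ 534.31697941 -238.10970342  159.77171088] [-0.25449998 -0.18102224  0.01260744]
(array([269.1, 232. ]), 263, (260, 224, 19, 17))
(array([311.6, 251. ]), 162, (303, 240, 18, 23))
(array([272.5, 271.1]), 91, (267, 266, 12, 11))
(array([231.3, 293.1]), 149, (223, 285, 17, 17))
(array([276.4, 313.7]), 557, (260, 299, 33, 31))
pred 40 230.90523541094782 292.7949924591592
pred 52 230.4124224845614 290.6897376559398
```

View pics/end.png

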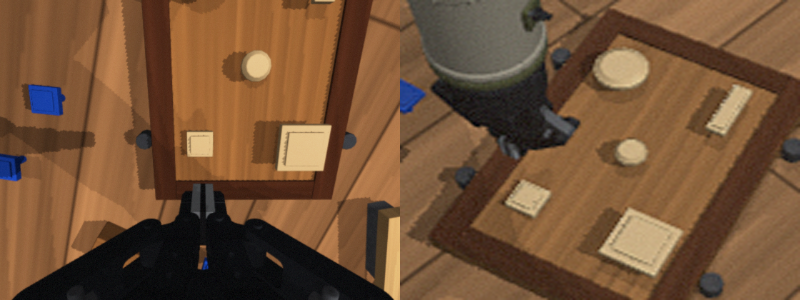

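The small square boss now sits flush with no standoff shadow. Its blob moved from (230.5,290.6) to (231.3,293.1) in the scene view; (230.9,292.8) was predicted for home. The other four blobs moved 0.3 px or less, and the hand is clear.

```bash
python3 -c "from bench import *; print(hand_in())"
```

```text
the job is handed in; nothing more can be done
None
```

The small square boss is pushed home with the shut fingertips, and I handed the job in at about 7 s of the 27 s allowed.

- **Push:** it slid down at about 3 N and stopped hard with the fingertips 40.0 mm above the bench, which is the fully-home height. The highest force reading was about 14 N, against the 45 N limit.
- **Hand clear:** I lifted straight up to about 160 mm, and the force reading went back to zero.
- **Boss position:** in the final scene picture the cap is within about 0.5 px of where it should be when home, and its standoff shadow is gone.
- **Other four bosses:** none moved by more than 0.3 px in that picture.
- **Bottle, offcut and mallet:** I did not measure them again afterwards. The arm crossed with the fingertips above 215 mm, came down only over the boss, and met no unexpected force.

No check failed or disagreed. The target position from the two fixed cameras and from the wrist camera differed by about 1.5 mm.

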